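# Pop the battery hatch of the bench power box

## Task

Two grey power boxes stand on the carving bench; open the battery bay of the one with the broad hatch. With a fingertip press the free front edge of that hatch down once, all the way, and let go so that it pops up by itself and stays up; then, with the outside of a finger, push it over backwards all the way to its stop, leave it standing open and move clear. Do not push it shut again, leave the narrow hatch shut, do not lift or shove either box, and leave the tools and other things on the bench where they are: nothing is to be picked up.

Things in the scene. Friction and masses are not known exactly. Their poses are not given: they have to be found in the camera images.
- broad_box: loose grey enclosure of 2.6 kg standing on the bench, 140 mm (its x) by 150 mm (its y) by 65 mm high; origin under its centre; its front looks along its -x, roughly towards the robot. On its top is the broad hatch (116 mm wide), held shut by a push-push latch.
- broad_hatch (a joint): hatch angle, rad: about 0 (0.00 to 0.02) shut and latched; down to -0.087 (hard stop) pressed; about 1.0 popped up; 1.8 on its rear stop, leaning past upright. Popping is by a spring that ends at 1.0; from there the stiff, damped hinge keeps it where it is left (under 5 N at the edge to move it slowly). Pushed down again from the popped position it latches shut.
- broad_latch (a joint): sideways position, m, of the hidden cam in the latch of the broad hatch: 0 latched; below 0.004 while pressed, popped and open; above 0.005 only if the popped hatch has been pushed shut again. Nothing to handle.
- broad_hatch_press (a point): good point to press: on the top face, on the middle line, 15 mm behind the free front edge, 80 mm from the hinge axis; 79 mm above the bench when shut; moves with the hatch. The latch lets go once this point has gone down about 5 mm of the 7 mm it can (about 8 N), then a hard stop; it stays down while held and pops up when let go.
- broad_hatch_edge (a point): middle of the free front edge, at half thickness, 95 mm from the hinge axis; moves with the hatch. The hatch is a bare metal plate 116 mm wide, 6 mm thick, 8 mm clear above the box. A steel strike 18 mm long hangs under it, 44 mm to the +y side of the middle line, 78 mm from the hinge: push near the middle line
- broad_hatch_hinge (a point): middle of the hinge axis, fixed to the box, 76 mm above the bench, 50 mm behind the box's centre (its +x); the axis lies along the box's y; the shut hatch reaches from here 95 mm along the box's -x, its top face 3 mm higher than this point
- narrow_box: loose grey enclosure of 2.6 kg standing on the bench, 140 mm (its x) by 150 mm (its y) by 65 mm high; origin under its centre; its front looks along its -x, roughly towards the robot. On its top is the narrow hatch, 60 mm wide, otherwise made and latched just as the broad one. Leave it alone.
- narrow_hatch (a joint): angle of the narrow hatch, rad: 0 shut and latched (may read 0.00 to 0.02), negative pressed, positive open. To be left shut.
- chisel_wide: bystander: wood chisel lying flat, about 250 mm long, handle 29 mm thick, blade 25 mm wide; origin at the joint of handle and blade on its underside, blade along its +x, handle along -x
- chisel_thin: bystander: wood chisel lying flat, about 250 mm long, handle 29 mm thick, blade 12 mm wide; origin at the joint of handle and blade on its underside, blade along its +x, handle along -x
- mallet: bystander: wooden carver's mallet lying down, 84 mm high; origin on its underside where head and handle meet; head 120 mm along +x, handle 150 mm along -x
- pencil: bystander: pencil lying flat, 170 mm long along its x, 8 mm thick; origin on its underside near its middle
- glue: bystander: upright white glue bottle, 56 mm diameter, 140 mm high; origin under its centre
- wax_tin: bystander: low round metal tin, 60 mm diameter, 35 mm high; origin under its centre
- offcut: bystander: wooden offcut 90 x 45 x 22 mm; origin under its centre

How it is judged (in metres and radians):
On the way, in this order (a step that is already met when the one before it is completed fails the run):
1. the broad hatch is pressed down (value of joint broad_hatch below -0.045 rad), for 0.05 s.
2. the broad hatch has popped up by itself and stays up (value of joint broad_hatch between 0.6 and 1.35 rad), for 0.4 s.
3. the broad hatch is pushed back to its stop (value of joint broad_hatch above 1.65 rad), for 0.1 s.
At the end, for the whole second after the job is handed in: the broad hatch stands open at rest within 0.2 rad (11 degrees) of its rear stop, the narrow hatch is still shut, both boxes are within 25 mm and all tools within 20 mm of where they started (value of joint broad_hatch above 1.6 rad and velocity of joint broad_hatch below 0.1 rad/s and value of joint narrow_hatch between -0.03 and 0.05 rad and distance of each of broad_box, narrow_box from where it was at the start of the episode below 0.025 m and distance of each of chisel_wide, chisel_thin, mallet, pencil, glue, wax_tin, offcut from where it was at the start of the episode below 0.02 m); the robot touches nothing.
It fails at once if the popped hatch was pushed shut again (the latch pressed a second time) (value of joint broad_latch above 0.005 m).
It fails at once if the narrow hatch was pressed or opened (value of joint narrow_hatch above 0.05 rad or value of joint narrow_hatch below -0.03 rad).
It fails at once if a box was shoved or lifted (distance of any of broad_box, narrow_box from where it was at the start of the episode above 0.025 m or height (world z) of any of broad_box, narrow_box above 0.006 m).
It fails at once if a bystander was moved or picked up (distance of any of chisel_wide, chisel_thin, mallet, pencil, glue, wax_tin, offcut from where it was at the start of the episode above 0.02 m).
It also fails if it takes over 42 s, if anything falls off the work surface, if the arm or the gripper's body presses on something with over 40 N, if the wrist force passes 120 N, or if a joint passes its speed limit or range.

## Robot

A 7-joint arm with a two-finger parallel gripper is mounted at the origin on the work surface. World frame = base frame: x ahead of the robot, y to its left, z up, the work surface at z = 0. Lengths are in mm, angles in rad, forces in N, time in s.
With the tool pointing down it reaches from about 400 to 875 mm from the base axis. Payload 4.4 kg.
Tool frame: the origin (TCP) lies at the very end of the fingers, on their centre line; the grasp point (between the pads) lies ctrl.grip_depth behind it (ctrl.grip_depth is the distance from the TCP to the grasp point, in mm); y points along the fingers, x is the direction in which the jaws open and shut, and the axes are right-handed (so a half turn about y gives the same grasp; the last joint's range is limited). The gripper opens to 85 mm and grips with 20 to 120 N. Pads are 22 mm wide; open, the fingers measure 114 mm over their backs; the gripper's body (76 mm by 85 mm) begins 54 mm behind the grasp point. The pads swing forward as they close: fully open they stand 13 mm farther back than shut.
Start: joints at [-1.345, 0.628, 0.038, 1.517, -0.027, 0.996, -0.02], TCP at [186.965, 622.545, 231.313] pointing down, gripper open.
Joint ranges: [-3.06, 3.06], [-0.37, 2.12], [-1.25, 1.32], [0.18, 2.47], [-1.1, 4.24], [0.23, 1.98], [-2.94, 2.94]. Speed limits (rad/s): [2.57, 2.57, 3.14, 3.14, 3.14, 3.14, 3.14].

## Interface

Orientations are given as [roll, pitch, yaw] about the fixed x, y, z axes, in that order (R = Rz(yaw) Ry(pitch) Rx(roll)).
In Python, from cell import ctrl gives the robot as it stands.
- The arm moves only by the tool apply_moves, never from a script. Its argument "motion" is a list of rows, each a list of 5 numbers: the shift along the tool's x, y, z in cm, then the turn about the tool's y in rad, then the finger opening in cm, from 0 to 8.54. In form: [[tx, ty, tz, roll, hand], ...]. A call has 1 to 20 rows; each row is the pose to reach, as a shift and turn from the pose commanded when the call began, along the tool's axes at that moment; what a row does not reach only later rows make up. A row lasts 1/8 s, in which the tool goes at most 62.5 mm and 10.7 degrees, less where a joint would pass 70% of its speed; a pose out of reach is approached as far as the arm can. A call with a gripper value outside its range is refused whole. The fingers move at their own pace and stop on an object; the grip force is fixed at half the most. Time passes only in rows, so rows that repeat a pose let the fingers close. It gives the time, the measured TCP pose, the force and the opening at its end, in the units of the state.
- ctrl.read_state(): the state, without advancing time (a new reading comes with each control period).
- ctrl.get_image(name): name is "scene" or "top" or "wrist"; returns a dict with "image" (480x640x3 uint8, red, green, blue), "vfov" (degrees; the focal length in pixels is half the picture's height over the tangent of half this angle, whatever the lens; pixels are square), "cx", "cy" (the principal point, pixels), "extrinsics" (4x4, takes a point from world to camera coordinates); the wrist camera has in their place "tool_from_camera" (4x4, takes a point from camera to tool coordinates, whose origin is the TCP and whose axes are the tool frame's). Camera axes: x right, y up, looking along -z (the intrinsics and any distortion apply to the point x, -y, -z); pixel columns grow to the right and rows downward; lengths in mm; the calibration is good to about 2 mm. A picture is of the moment at which its call begins: read the wrist's pose just before it. There is no depth.
- ctrl.finish_job(): hands the job in, once; it reports no verdict.
Trained networks look in a picture, given as the dict that the camera call returned (one of the last four; its "shot" number tells which), for a name from the list of things; names that differ only in an ending like _2 or _b are one class to them, and where a whole thing is asked for, a point or a joint stands for the part that bears it (a point fixed in the world has none). Each returns a list of dicts, best first, with "confidence" (0 to 1); they miss things now and then, are a little off and sometimes report something else, mostly with a low value. They report only what shows in the picture. A call takes as long as a camera call.
- ctrl.search_frame(picture, query): "location" ([x, y, z] in mm, in world coordinates, good to about 4 mm: the middle of the surface that is visible of it).
- ctrl.mark_of(picture, query): "location" ([x, y, z] in mm, in world coordinates, good to about 4 mm: a listed point, or the origin of a listed thing).
The state is a dict: "clock": time; "qpos": joint angles; "qd": joint speeds; "tau": joint torques, N m; "eef_pos": TCP position; "tool_rot": TCP orientation; "force": force on the tool from outside, world axes, zero at the start; "torque": the same for the moment, N m; "width": finger opening in mm.
Only numpy, scipy, OpenCV 4.12 (cv2) and the standard library are available. Lean on these libraries where they do the work, as an engineer would, in place of code of your own. Each camera call takes 0.05 s, during which the arm holds its last target.

## Working session

There is one attempt and no reset: what is moved stays moved. The work goes in short steps, Python scripts to look and compute and a tool call to move; the robot and the scene stay as the last step left them, time stands still between calls to the robot, and variables do not carry over. Pictures are saved under pics/ and viewed, and the job is handed in when it is done.

Besides the shell and the picture viewer there is one more tool, called after ">>>" as name(argument=value, ...), one argument or row to a line, values as JSON. apply_moves: Moves the arm, as the interface text tells. Its arguments: {"type":"object","properties":{"motion":{"type":"array","items":{"type":"array","items":{"type":"number"}}}},"required":["motion"]}

```bash
ls; mkdir -p pics; cat > h.py <<'E'
import numpy as np, cv2
from cell import ctrl
def save(p,n): cv2.imwrite('pics/'+n,p['image'][:,:,::-1])
E
python3 - <<'E'
from h import *
s=ctrl.read_state(); print(s)
print(ctrl.grip_depth)
for c in ['scene','top']:
    p=ctrl.get_image(c); save(p,c+'0.png')
    for q in ['broad_box','narrow_box','broad_hatch_press','broad_hatch_edge','broad_hatch_hinge','mallet','glue','chisel_wide','chisel_thin','wax_tin','offcut','pencil']:
        print(c,q,[(np.round(d['location']).tolist(),round(d['confidence'],2)) for d in ctrl.mark_of(p,q)[:3]])
E
```

```text
pics
{'clock': 0.0, 'qpos': array([-1.34476796,  0.62937156,  0.03841736,  1.51837683, -0.02701918,
        0.99630913, -0.02000965]), 'qd': array([-0.00087149, -0.0008241 , -0.00027918,  0.00142212, -0.00063863,
       -0.00044516, -0.0005183 ]), 'tau': array([ 1.01855103e-04, -5.63404763e+01,  1.22643247e+00, -1.93430686e+01,
        1.11112290e-02,  1.05211115e-02,  4.31373294e-06]), 'eef_pos': array([186.77768427, 621.92132232, 230.36933818]), 'tool_rot': array([-1.57079317,  0.00194791,  1.27896758]), 'force': array([ 0.12808109, -0.29396232, -0.48140645]), 'torque': array([ 0.00232717, -0.01852553, -0.03920972]), 'width': 85.79576073817296}
18.700000000000003
scene broad_box [([561.0, -186.0, 0.0], 0.8), ([625.0, -346.0, -4.0], 0.16)]
scene narrow_box [([571.0, 190.0, 0.0], 0.68)]
scene broad_hatch_press [([531.0, -191.0, 74.0], 0.94), ([559.0, -2.0, -1.0], 0.66)]
scene broad_hatch_edge [([515.0, -190.0, 78.0], 0.69)]
scene broad_hatch_hinge [([612.0, -187.0, 78.0], 0.72), ([422.0, 3.0, 1.0], 0.5)]
scene mallet [([644.0, 418.0, -0.0], 0.82)]
scene glue [([750.0, 7.0, 0.0], 0.88
[... 194 characters left out ...]
, 0.96)]
scene offcut [([628.0, -349.0, -1.0], 0.74)]
scene pencil [([560.0, -4.0, 1.0], 0.61)]
top broad_box [([560.0, -191.0, -2.0], 0.69)]
top narrow_box [([573.0, 193.0, -1.0], 0.68)]
top broad_hatch_press [([528.0, -189.0, 76.0], 0.62)]
top broad_hatch_edge [([516.0, -195.0, 74.0], 0.7)]
top broad_hatch_hinge [([610.0, -181.0, 72.0], 0.6)]
top mallet [([643.0, 416.0, 2.0], 0.94)]
top glue [([748.0, 10.0, -1.0], 0.92)]
top chisel_wide [([442.0, -362.0, -3.0], 0.81)]
top chisel_thin [([407.0, 372.0, -0.0], 0.88), ([419.0, 4.0, 0.0], 0.74)]
top wax_tin [([421.0, 4.0, 3.0], 0.65), ([643.0, 417.0, 3.0], 0.53)]
top offcut [([632.0, -350.0, 4.0], 0.83)]
top pencil [([562.0, -3.0, -2.0], 0.81)]
```

View pics/top0.png

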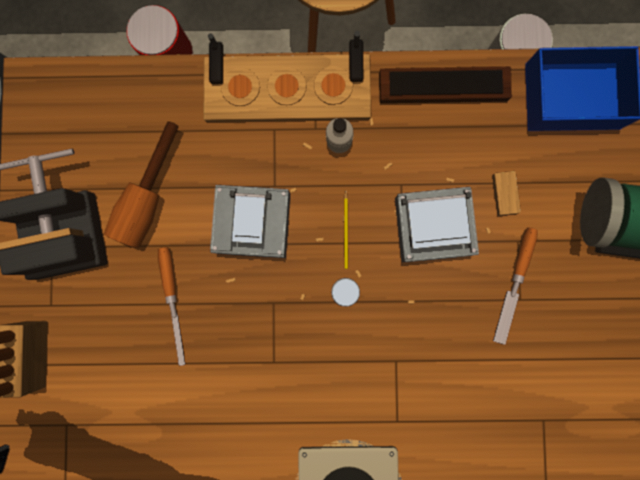

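View pics/scene0.png

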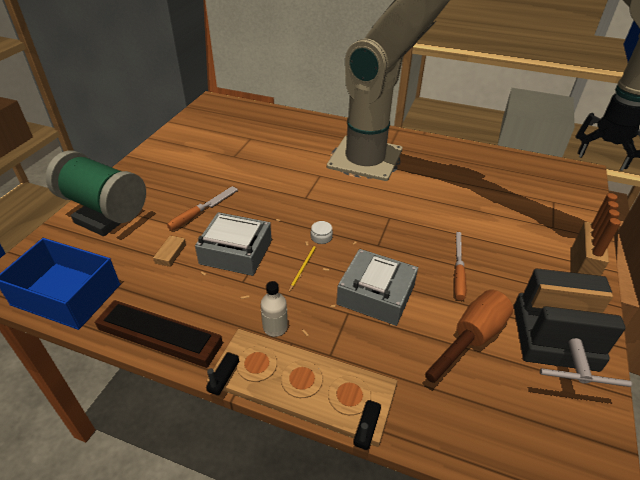

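The broad box is on the right in the top view, hatch at about px (438,222). Its front edge is near row 248 and its yaw is about +4°. The networks agree on the points: press ≈ (530,-190), hinge ≈ (611,-184). The narrow box is at px (250,222).

```bash
cat >> h.py <<'E'
from scipy.spatial.transform import Rotation as Ro
def rel(targets, pose=None):
    s=ctrl.read_state()
    p,r=(s['eef_pos'],s['tool_rot']) if pose is None else pose
    R=Ro.from_euler('xyz',r).as_matrix()
    for (x,y,z,yaw) in targets:
        d=R.T@(np.array([x,y,z])-p)/10
        print((x,y,z),np.round(d,2),'roll',round(-(yaw-r[2]),3))
E
python3 - <<'E'
from h import *
rel([(350,450,235,0.7),(500,250,235,0.3),(520,30,235,0.07),(500,-190,230,0.07)],(np.array([186.965,622.545,231.313]),[-np.pi/2,0,1.279]))
E
```

```text
(350, 450, 235) [-11.84  -0.37 -20.58] roll 0.579
(500, 250, 235) [-26.67  -0.37 -40.7 ] roll 0.979
(520, 30, 235) [-47.17  -0.37 -48.94] roll 1.209
(500, -190, 230) [-68.81   0.13 -53.35] roll 1.209
```

>>> apply_moves(
  motion=[
    [-3,-0.4,-5,0.15,4],
    [-6,-0.4,-10,0.3,0],
    [-9,-0.4,-15,0.45,0],
    [-11.8,-0.4,-20.5,0.6,0],
    [-15.5,-0.4,-25.5,0.72,0],
    [-19.2,-0.4,-30.5,0.84,0],
    [-23,-0.4,-35.5,0.96,0],
    [-26.7,-0.4,-40.7,1.08,0],
    [-31.8,-0.4,-42.8,1.2,0],
    [-36.9,-0.4,-44.8,1.21,0],
    [-42,-0.4,-46.9,1.21,0],
    [-47.2,-0.4,-48.9,1.21,0],
    [-52.6,-0.4,-50,1.21,0],
    [-58,-0.4,-51.1,1.21,0],
    [-63.4,-0.4,-52.2,1.21,0],
    [-68.8,0,-53.3,1.21,0],
    [-68.8,0,-53.3,1.21,0],
    [-68.8,0,-53.3,1.21,0],
  ],
)

```text
clock: 3.55
eef_pos: [499.6, -189.2, 231.2]
tool_rot: [-1.57, -0.0, 0.069]
force: [0.5, 0.6, -0.7]
width: 0.1
```

```bash
python3 - <<'E'
from h import *
s=ctrl.read_state(); print(s['clock'],s['eef_pos'],s['tool_rot'],s['force'],s['width'])
for c in ['wrist','scene']:
    p=ctrl.get_image(c); save(p,c+'1.png')
    for q in ['broad_box','broad_hatch_press','broad_hatch_edge','broad_hatch_hinge']:
        print(c,q,[(np.round(d['location']).tolist(),round(d['confidence'],2)) for d in ctrl.mark_of(p,q)[:3]])
E
```

```text
3.55 [ 499.56353424 -189.18659038  231.21853633] [-1.56987971e+00 -9.70275412e-06  6.87889597e-02] [ 0.50777359  0.56645323 -0.73052415] 0.13621237455718782
wrist broad_box [([560.0, -192.0, 2.0], 0.55)]
wrist broad_hatch_press [([528.0, -193.0, 80.0], 0.88)]
wrist broad_hatch_edge [([512.0, -196.0, 72.0], 0.65)]
wrist broad_hatch_hinge [([605.0, -187.0, 76.0], 0.6)]
scene broad_box [([559.0, -186.0, 3.0], 0.95)]
scene broad_hatch_press [([533.0, -186.0, 75.0], 0.94), ([645.0, 419.0, 2.0], 0.65)]
scene broad_hatch_edge [([516.0, -193.0, 77.0], 0.96)]
scene broad_hatch_hinge [([611.0, -185.0, 76.0], 0.79)]
```

View pics/wrist1.png

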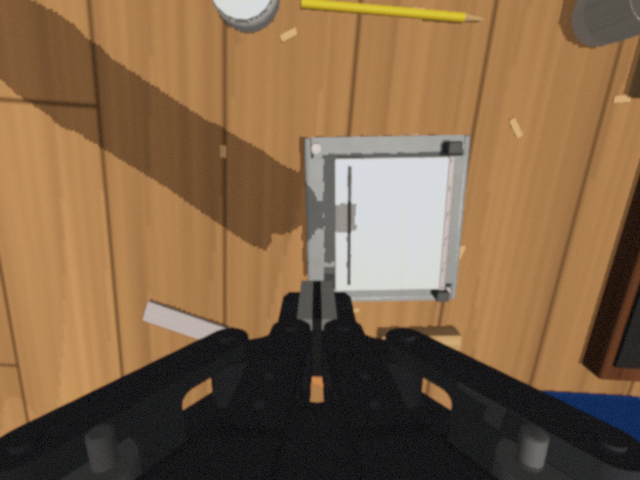

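>>> apply_moves(
  motion=[
    [1.5,4,-0.2,0,0],
    [2.9,9,-0.3,0,0],
    [2.9,12.5,-0.3,0,0],
    [2.9,14.2,-0.3,0,0],
    [2.9,14.5,-0.3,0,0],
    [2.9,14.5,-0.3,0,0],
  ],
)

```text
clock: 4.8
eef_pos: [529.3, -191.1, 87.3]
tool_rot: [-1.572, -0.002, 0.069]
force: [1.3, 0.4, 0.4]
width: 0.4
```

```bash
python3 - <<'E'
from h import *
s=ctrl.read_state(); print(s['clock'],s['eef_pos'],s['tool_rot'],s['force'],s['width'])
for c in ['wrist','scene']:
    p=ctrl.get_image(c); im=p['image']
    if c=='scene': im=cv2.resize(im[150:330,150:330],None,fx=3.3,fy=3.3)
    cv2.imwrite('pics/'+c+'2.png',im[:,:,::-1])
E
```

```text
4.8 [ 529.29327961 -191.14660402   87.30617916] [-1.57154924 -0.00159751  0.06880072] [1.26771468 0.42549356 0.37212237] 0.37464191074144754
```

View pics/wrist2.png

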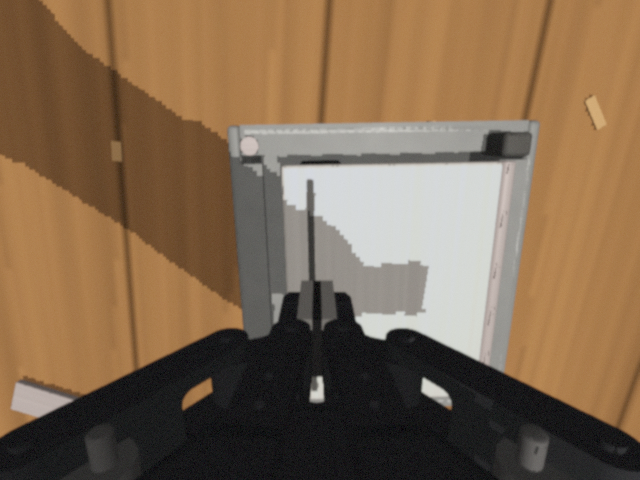

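View pics/scene2.png

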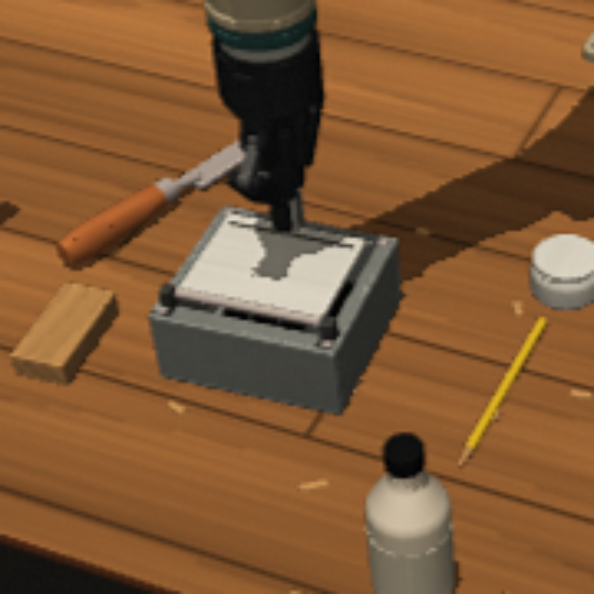

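The fingertip is over the middle of the hatch, on the dark line about 15 mm behind the front edge (wrist px 312,290). Now pressing.

>>> apply_moves(
  motion=[
    [0,0.5,0,0,0],
    [0,0.8,0,0,0],
    [0,1.0,0,0,0],
    [0,1.2,0,0,0],
    [0,1.3,0,0,0],
    [0,1.35,0,0,0],
    [0,1.35,0,0,0],
  ],
)

```text
clock: 5.78
eef_pos: [528.9, -190.7, 73.4]
tool_rot: [-1.571, -0.001, 0.069]
force: [-0.1, -0.2, 6.6]
width: 0.0
```

>>> apply_moves(
  motion=[
    [0,0.1,0,0,0],
    [0,0.2,0,0,0],
    [0,0.25,0,0,0],
    [0,0.25,0,0,0],
  ],
)

```text
clock: 6.28
eef_pos: [529.1, -190.7, 72.0]
tool_rot: [-1.57, -0.002, 0.069]
force: [-3.5, 0.9, 14.3]
width: -0.1
```

It is on the stop: force up to 14 N at z = 72.0. Letting go, up and back towards the robot.

>>> apply_moves(
  motion=[
    [-1,-3,0,0,0],
    [-4,-8,0,0,0],
    [-8,-12,0,0,0],
    [-10,-13,0,0,0],
    [-10,-13,0,0,0],
    [-10,-13,0,0,0],
    [-10,-13,0,0,0],
    [-10,-13,0,0,0],
  ],
)

```text
clock: 7.28
eef_pos: [429.2, -197.4, 199.6]
tool_rot: [-1.571, 0.001, 0.07]
force: [-0.1, -0.7, 0.2]
width: 0.4
```

```bash
python3 - <<'E'
from h import *
s=ctrl.read_state(); print(s['clock'],s['eef_pos'],s['tool_rot'],s['force'],s['width'])
for c in ['wrist','scene']:
    p=ctrl.get_image(c); im=p['image']
    for q in ['broad_box','broad_hatch_press','broad_hatch_edge','broad_hatch_hinge']:
        print(c,q,[(np.round(d['location']).tolist(),round(d['confidence'],2)) for d in ctrl.mark_of(p,q)[:3]])
    if c=='scene': im=cv2.resize(im[150:330,150:330],None,fx=3.3,fy=3.3)
    cv2.imwrite('pics/'+c+'3.png',im[:,:,::-1])
E
```

```text
7.275 [ 429.19617676 -197.43124192  199.58208983] [-1.57058612e+00  1.09853789e-03  6.95383763e-02] [-0.11664195 -0.65025369  0.21908154] 0.44281510504228655
wrist broad_box []
wrist broad_hatch_press [([568.0, -191.0, 145.0], 0.68)]
wrist broad_hatch_edge [([558.0, -190.0, 155.0], 0.94)]
wrist broad_hatch_hinge [([607.0, -186.0, 78.0], 0.9)]
scene broad_box [([561.0, -188.0, 4.0], 0.64), ([611.0, -186.0, 76.0], 0.16)]
scene broad_hatch_press [([570.0, -187.0, 141.0], 0.86), ([643.0, 420.0, 4.0], 0.48), ([608.0, -186.0, 79.0], 0.16)]
scene broad_hatch_edge [([562.0, -192.0, 159.0], 0.73)]
scene broad_hatch_hinge [([609.0, -186.0, 75.0], 0.9)]
```

View pics/scene3.png

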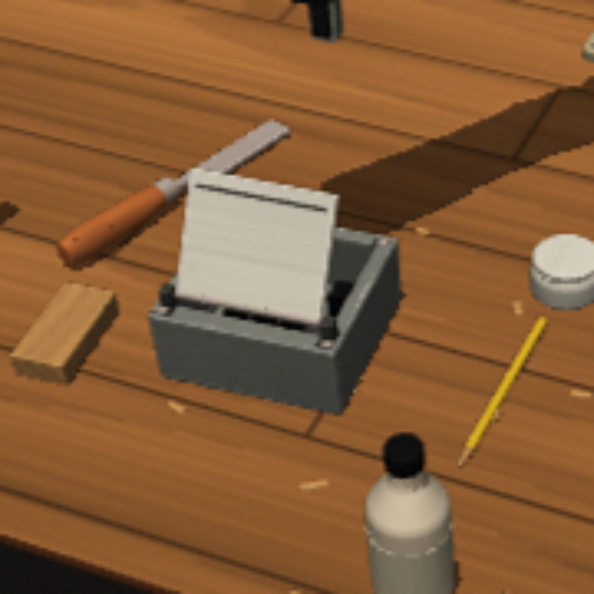

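The hatch has popped: edge ≈ (560,-191,157), which gives ~1.02 rad, with the box unmoved. Next, bring the finger low in front of the underside, then push slowly.

>>> apply_moves(
  motion=[
    [2,4,0,0,0],
    [5,6.7,0,0,0],
    [8,6.7,0,0,0],
    [10,6.7,0,0,0],
    [10.5,6.7,0,0,0],
    [11,6.7,0,0,0],
    [11.5,6.7,0,0,0],
    [12,6.7,0,0,0],
    [12.4,6.7,0,0,0],
    [12.8,6.6,0,0,0],
    [13.2,6.5,0,0,0],
    [13.6,6.4,0,0,0],
    [14,6.3,0,0,0],
  ],
)

```text
clock: 9.4
eef_pos: [569.0, -187.8, 137.4]
tool_rot: [-1.571, -0.0, 0.069]
force: [-1.6, -1.1, 0.8]
width: 0.2
```

```bash
python3 - <<'E'
from h import *
s=ctrl.read_state(); print(s['clock'],s['eef_pos'],s['tool_rot'],s['force'],s['width'])
for c in ['scene']:
    p=ctrl.get_image(c); im=p['image']
    for q in ['broad_box','broad_hatch_press','broad_hatch_edge','broad_hatch_hinge']:
        print(c,q,[(np.round(d['location']).tolist(),round(d['confidence'],2)) for d in ctrl.mark_of(p,q)[:1]])
    if c=='scene': im=cv2.resize(im[150:330,150:330],None,fx=3.3,fy=3.3)
    cv2.imwrite('pics/'+c+'4.png',im[:,:,::-1])
E
```

```text
9.4 [ 569.04652497 -187.83364854  137.36123118] [-1.57078740e+00 -3.47724766e-04  6.91415773e-02] [-1.55399648 -1.10492263  0.78393472] 0.22115864057154877
scene broad_box [([561.0, -188.0, -0.0], 0.62)]
scene broad_hatch_press [([593.0, -185.0, 151.0], 0.86)]
scene broad_hatch_edge [([587.0, -189.0, 172.0], 0.66)]
scene broad_hatch_hinge [([612.0, -187.0, 77.0], 0.67)]
```

View pics/scene4.png

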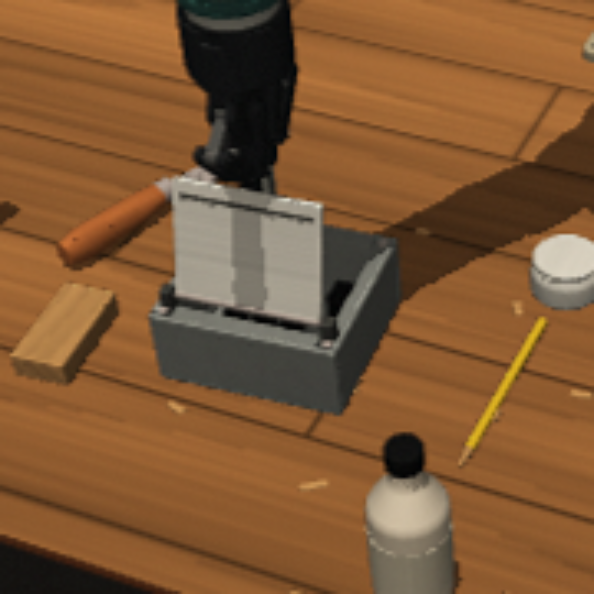

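Working: the hatch is now ~1.3 rad, the box hasn't moved and the force is low. Continuing.

>>> apply_moves(
  motion=[
    [0.4,-0.1,0,0,0],
    [0.8,-0.2,0,0,0],
    [1.2,-0.3,0,0,0],
    [1.6,-0.4,0,0,0],
    [2.0,-0.5,0,0,0],
    [2.4,-0.6,0,0,0],
    [2.7,-0.6,0,0,0],
    [3.0,-0.7,0,0,0],
    [3.0,-0.7,0,0,0],
  ],
)

```text
clock: 10.78
eef_pos: [599.0, -185.9, 144.4]
tool_rot: [-1.571, -0.001, 0.069]
force: [-0.3, -0.2, -0.1]
width: -0.2
```

```bash
python3 - <<'E'
from h import *
s=ctrl.read_state(); print(s['clock'],s['eef_pos'],s['tool_rot'],s['force'],s['width'])
for c in ['scene','top']:
    p=ctrl.get_image(c); im=p['image']
    for q in ['broad_box','broad_hatch_press','broad_hatch_edge','broad_hatch_hinge']:
        print(c,q,[(np.round(d['location']).tolist(),round(d['confidence'],2)) for d in ctrl.mark_of(p,q)[:1]])
    if c=='scene': im=cv2.resize(im[150:330,150:330],None,fx=3.3,fy=3.3)
    cv2.imwrite('pics/'+c+'5.png',im[:,:,::-1])
E
```

```text
10.775 [ 598.9980387  -185.89050596  144.38937559] [-1.57103878e+00 -7.73489020e-04  6.90837392e-02] [-0.26320706 -0.18192142 -0.13286039] -0.17288721836555293
scene broad_box [([563.0, -189.0, 0.0], 0.85)]
scene broad_hatch_press [([618.0, -179.0, 152.0], 0.93)]
scene broad_hatch_edge [([616.0, -183.0, 176.0], 0.85)]
scene broad_hatch_hinge [([612.0, -188.0, 76.0], 0.59)]
top broad_box [([561.0, -190.0, 1.0], 0.78)]
top broad_hatch_press [([615.0, -183.0, 154.0], 0.56)]
top broad_hatch_edge [([618.0, -184.0, 172.0], 0.8)]
top broad_hatch_hinge [([609.0, -180.0, 71.0], 0.72)]
```

View pics/scene5.png

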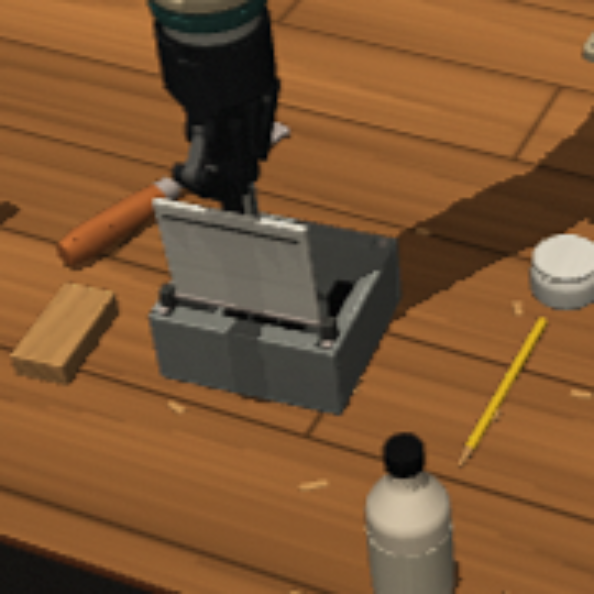

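Edge is at x ≈ 617, so θ ≈ 1.65. It needs a little more to reach the stop.

>>> apply_moves(
  motion=[
    [0.3,0,0,0,0],
    [0.5,0,0,0,0],
    [0.7,0,0,0,0],
    [0.9,0,0,0,0],
    [0.9,0,0,0,0],
  ],
)

```text
clock: 11.9
eef_pos: [607.8, -185.2, 144.3]
tool_rot: [-1.571, -0.0, 0.069]
force: [-0.3, 0.1, 1.2]
width: 0.3
```

>>> apply_moves(
  motion=[
    [0.2,0,0,0,0],
    [0.4,0,0,0,0],
    [0.4,0,0,0,0],
  ],
)

```text
clock: 12.28
eef_pos: [611.8, -184.9, 144.3]
tool_rot: [-1.571, -0.001, 0.069]
force: [-0.3, 0.1, 0.5]
width: -0.4
```

>>> apply_moves(
  motion=[
    [0.15,0,0,0,0],
    [0.3,0,0,0,0],
  ],
)

```text
clock: 12.52
eef_pos: [612.5, -184.9, 144.2]
tool_rot: [-1.57, 0.004, 0.069]
force: [-8.0, -0.5, 4.8]
width: 0.2
```

```bash
python3 - <<'E'
from h import *
s=ctrl.read_state(); print(s['clock'],s['eef_pos'],s['force'])
for c in ['scene','top']:
    p=ctrl.get_image(c); im=p['image']
    for q in ['broad_box','broad_hatch_press','broad_hatch_edge','broad_hatch_hinge']:
        print(c,q,[(np.round(d['location']).tolist(),round(d['confidence'],2)) for d in ctrl.mark_of(p,q)[:1]])
    if c=='scene': im=cv2.resize(im[150:330,150:330],None,fx=3.3,fy=3.3)
    cv2.imwrite('pics/'+c+'6.png',im[:,:,::-1])
E
```

```text
12.525 [ 612.46116177 -184.89251796  144.20537856] [-7.98849678 -0.5064823   4.79906204]
scene broad_box [([562.0, -187.0, 4.0], 0.74)]
scene broad_hatch_press [([634.0, -182.0, 151.0], 0.68)]
scene broad_hatch_edge [([630.0, -180.0, 172.0], 0.96)]
scene broad_hatch_hinge [([611.0, -185.0, 77.0], 0.78)]
top broad_box [([632.0, -184.0, 170.0], 0.29)]
top broad_hatch_press [([630.0, -177.0, 152.0], 0.58)]
top broad_hatch_edge [([628.0, -184.0, 168.0], 0.86)]
top broad_hatch_hinge [([609.0, -182.0, 76.0], 0.95)]
```

View pics/scene6.png

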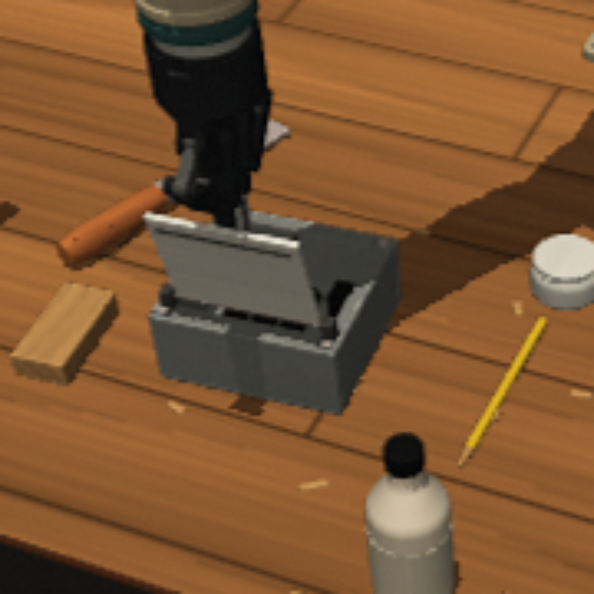

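On the stop: force jumped to 8 N, and the edge is ~20 mm behind the hinge, so ≈1.8 rad. Backing straight off, then up.

>>> apply_moves(
  motion=[
    [-1,0,0,0,0],
    [-4,0,0,0,0],
    [-8,-1,0,0,0],
    [-12,-5,0,0,0],
    [-16,-10,0,0,0],
    [-17,-11,0,0,0],
    [-17,-11,0,0,0],
    [-17,-11,0,0,0],
  ],
)

```text
clock: 14.02
eef_pos: [445.7, -195.8, 253.3]
tool_rot: [-1.57, 0.0, 0.07]
force: [-0.0, -0.2, 0.4]
width: -0.0
```

```bash
python3 - <<'E'
from h import *
s=ctrl.read_state(); print(s['clock'],s['eef_pos'],s['force'])
for c in ['scene','top']:
    p=ctrl.get_image(c); im=p['image']
    for q in ['broad_box','narrow_box','broad_hatch_press','broad_hatch_edge','broad_hatch_hinge','mallet','glue','chisel_wide','chisel_thin','wax_tin','offcut','pencil']:
        print(c,q,[(np.round(d['location']).tolist(),round(d['confidence'],2)) for d in ctrl.mark_of(p,q)[:1]])
    save(p,c+'7.png')
E
```

```text
14.025 [ 445.67824824 -195.82741229  253.29373057] [-0.02705084 -0.17854659  0.40693323]
scene broad_box [([562.0, -187.0, 1.0], 0.76)]
scene narrow_box [([572.0, 194.0, 0.0], 0.87)]
scene broad_hatch_press [([634.0, -182.0, 148.0], 0.83)]
scene broad_hatch_edge [([630.0, -183.0, 174.0], 0.9)]
scene broad_hatch_hinge [([611.0, -185.0, 75.0], 0.62)]
scene mallet [([644.0, 418.0, -1.0], 0.73)]
scene glue [([748.0, 9.0, 0.0], 0.66)]
scene chisel_wide [([444.0, -357.0, 3.0], 0.63)]
scene chisel_thin [([407.0, 363.0, -3.0], 0.57)]
scene wax_tin [([421.0, 2.0, 1.0], 0.85)]
scene offcut [([629.0, -346.0, -2.0], 0.7)]
scene pencil [([632.0, -183.0, 171.0], 0.63)]
top broad_box [([560.0, -189.0, -1.0], 0.83)]
top narrow_box [([574.0, 194.0, 3.0], 0.93)]
top broad_hatch_press [([630.0, -183.0, 153.0], 0.88)]
top broad_hatch_edge [([631.0, -182.0, 168.0], 0.96)]
top broad_hatch_hinge [([610.0, -182.0, 76.0], 0.71)]
top mallet [([646.0, 416.0, 2.0], 0.72)]
top glue [([748.0, 14.0, -6.0], 0.92)]
top chisel_wide []
top chisel_thin [([408.0, 371.0, 1.0], 0.85)]
top wax_tin [([424.0, 4.0, -2.0], 0.6)]
top offcut [([629.0, -343.0, 2.0], 0.7)]
top pencil [([561.0, 1.0, 1.0], 0.76)]
```

View pics/scene7.png

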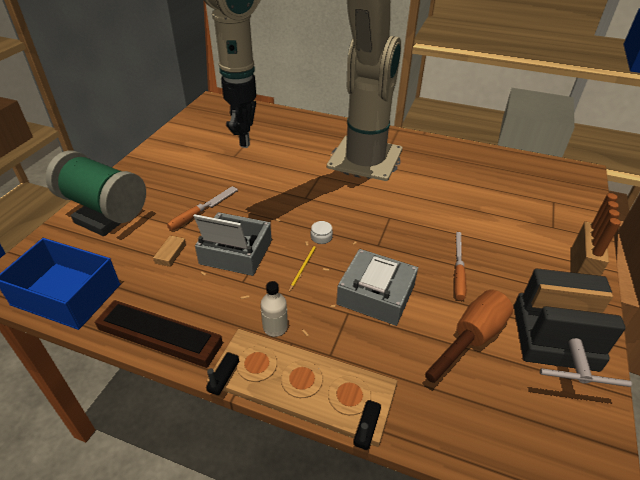

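The broad hatch stands open at scene px (222,233), leaning back. The narrow hatch is shut at px (378,275), and everything else is in place with the arm clear.

```bash
python3 -c "
from cell import ctrl
print(ctrl.finish_job())"
```

```text
the job is handed in; nothing more can be done
None
```

The broad hatch is open on its rear stop, and I handed the job in at about 14 s of the 42 s allowed; no verdict was reported.

- **Press:** With closed fingertips I pressed the hatch once, down to its hard stop (TCP at z = 72.0 mm, 14 N). I let go and it popped up by itself to about 1.0 rad.
- **Push:** I pushed it back slowly with the outside of a finger near the middle line until the stop showed as a jump to 8 N. Then I backed off and moved up clear.

**Last checks:**
- **Hatch angle:** The hatch edge measured about 20 mm behind the hinge axis, at about 170 mm height, before and after backing off. That puts it at about 1.8 rad.
- **Narrow hatch:** It looks shut in the picture.
- **Boxes and tools:** Both boxes and every tool were found within a few mm of their starting places, which is within measuring error.
- **Arm:** The wrist force reads about 0 and the arm touches nothing.

**Disagreements:** In the last scene view the network reported the pencil at the hatch's edge. The top view placed it unmoved, and the picture shows it where it started. The top view found no wide chisel, but the scene view placed it unmoved.

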